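Fill the snack tray from the candy dispenser

ROBOT

A 6-joint arm with a two-finger parallel gripper is mounted at the origin on the work surface. World frame = base frame: x ahead of the robot, y to its left, z up, the work surface at z = 0. Lengths are in mm, angles in rad, forces in N, time in s.
With the tool pointing down it reaches from about 350 to 775 mm from the base axis. Payload 7.3 kg.
Tool frame: the origin (TCP) lies at the very end of the fingers, on their centre line; the grasp point (between the pads) lies 19 mm behind it; z points along the fingers, y is the direction in which the jaws open and shut (so a half turn about z gives the same grasp; the last joint's range is limited). The gripper opens to 92 mm and grips with 3 to 60 N. Pads are 19 mm wide; open, the fingers measure 130 mm over their backs; the gripper's body (75 mm by 190 mm) begins 47 mm behind the grasp point.
Start: joints at [-1.404, 0.342, 1.524, -0, 1.275, -0.146], TCP at [161.578, -499.537, 226.741] pointing down, gripper open.
Joint ranges: [-2.53, 2.53], [-0.77, 2.02], [0.04, 2.7], [-1, 4.14], [0.28, 2.66], [-3.11, 3.11]. Speed limits (rad/s): [2.57, 2.57, 3.14, 3.14, 3.14, 3.14].

INTERFACE

Orientations are given as [roll, pitch, yaw] about the fixed x, y, z axes, in that order (R = Rz(yaw) Ry(pitch) Rx(roll)).
In Python, from plant import bot gives the robot as it stands.
- The arm moves only by the tool arm_command, never from a script. Its argument "targets" is a list of rows, each an object of numbers: "x", "y", "z": the shift along the world's x, y, z in cm; "roll": the turn about the world's z in rad. In form: [{"x": .., "y": .., "z": .., "roll": ..}, ...]. A call has 1 to 8 rows; each row is the pose to reach, as a shift and turn from the pose commanded when the call began; what a row does not reach only later rows make up. A row lasts 1/12 s, in which the tool goes at most 41.7 mm and 7.16 degrees, less where a joint would pass 70% of its speed; a pose out of reach is approached as far as the arm can. A call with a gripper value outside its range is refused whole. "fingers" is the opening, from 0 (shut) to 1 (fully open), set as the call begins (left out, the last holds). The fingers move at their own pace and stop on an object; the grip force is fixed at half the most. Time passes only in rows, so rows that repeat a pose let the fingers close. It gives the time, the measured TCP pose, the force and the opening at its end, in the units of the state.
- bot.get_obs(): the state, without advancing time (a new reading comes with each control period).
- bot.capture(name): name is "scene" or "top"; returns a dict with "img" (384x512x3 uint8, blue, green, red), "fx", "fy", "cx", "cy" (pixels), "k1" (the pictures are not rectified: a ray, as slopes to the right and down, at radius r is drawn at 1 + k1 r^2 times it, then the intrinsics apply), "position" and "rotation" of the camera in the world. Camera axes: x right, y down, z forward; pixel columns grow to the right and rows downward; lengths in mm; the calibration is good to about 2 mm. A picture is of the moment at which its call begins. There is no depth.
- bot.close_job(): hands the job in, once; it reports no verdict.
The state is a dict: "time": time; "joint_positions": joint angles; "dq": joint speeds; "tau": joint torques, N m; "tool_pos": TCP position; "tcp_rot": TCP orientation; "contact_force": force on the tool from outside, world axes, zero at the start; "moment": the same for the moment, N m; "grip_width": finger opening in mm.
Only numpy, scipy, OpenCV 4.12 (cv2) and the standard library are available. Lean on these libraries where they do the work, as an engineer would, in place of code of your own. Each camera call takes 0.05 s, during which the arm holds its last target.

TASK

Gently push the empty three-tier snack tray across the glass until it stands centred under the outlet of the candy dispenser; then press down the thumb pad at the front of the dispenser's rocking lever, so that its other end lifts the gate, and keep it down until all five candies have rolled into the tray's top tier, then let the lever come back up so the gate is shut. Work only by pushing and pressing: do not lift or tip the tray and do not touch the candies. Leave the tray there and everything else on the cabinet where it is.

Things in the scene. Friction and masses are not known exactly. Their poses are not given: they have to be found in the camera images.
- dispenser: Gravity candy dispenser, fixed, 292 mm tall: clear hopper on a white column. Origin on the glass; its x points away from the outlet, y to its left seen by the robot. Column foot 120 mm wide, x 20 to 150 mm; hopper 78 mm wide, x -43 to 111, from z 133 mm up; clear chute 70 mm wide, x -139 to -24, z 126 to 192 mm; two ears 72 mm wide over all, x -117 to -73, carry the lever's axle up to z 230 mm.
- spout (a point): Centre of the dispenser's downward-facing outlet, 126 mm above the glass and 110 mm in front of (robot side of) the dispenser's origin; same axes as dispenser. The opening is 48 mm long (x) by 62 mm wide (y); the candies drop straight down from it.
- lever (a joint): Angle (rad) of the dispenser's rocking steel lever: 0 = at rest, gate shut; grows as the thumb pad in front is pressed down; 0.52 = end stop, gate plate behind the axle about 40 mm open. Candies begin to pass at about 0.36. A spring brings it back when let go; at the pad it takes about 2 N to start and 5 N at the stop.
- lever_pad (a point): Centre of the upper face of the lever's white thumb pad, 46 mm wide (y) and 40 mm long (x), at the lever's front end, robot side, 236 mm above the glass at rest (front edge 10 mm higher than back). Moves with the lever about a level axle, parallel to the dispenser's y, 79 mm behind and 23 mm below it at rest: almost straight down, 43 mm to the stop.
- tray: Three-tier stacking snack tray in red plastic with gold rims, the tiers clicked together into one round piece, 180 mm across (at the gold rims) and 106 mm high, 0.3 to 0.65 kg, standing loose on the glass, empty. Origin: centre of its underside, z up. Only the top tier is open: a dish of about 165 mm inner diameter, its floor 73 mm above the origin, with three low ribs. The sides between the rims (rims 30 to 38, 64 to 70 and 96 to 106 mm up) are set back a few mm.
- tray_top (a point): Centre of the open mouth of the tray's top tier, level with its rim, 106 mm above the tray's underside.
- candy1_center (a point): Centre of round foil-wrapped candy 1 of 5, a gold ball 26 mm in diameter, 12 g. At the start it lies in the clear hopper, on a 20-degree slope behind the gate.
- candy2_center (a point): Centre of round foil-wrapped candy 2 of 5, a gold ball 26 mm in diameter, 12 g. At the start it lies in the clear hopper, on a 20-degree slope behind the gate.
- candy3_center (a point): Centre of round foil-wrapped candy 3 of 5, a gold ball 26 mm in diameter, 12 g. At the start it lies in the clear hopper, on a 20-degree slope behind the gate.
- candy4_center (a point): Centre of round foil-wrapped candy 4 of 5, a gold ball 26 mm in diameter, 12 g. At the start it lies in the clear hopper, on a 20-degree slope behind the gate.
- candy5_center (a point): Centre of round foil-wrapped candy 5 of 5, a gold ball 26 mm in diameter, 12 g. At the start it lies in the clear hopper, on a 20-degree slope behind the gate.
- teapot: White porcelain teapot, body 110 mm across, 117 mm high, spout and handle reach 95 mm either way along its x; loose. Origin: centre of its underside.
- cup1: Small white ceramic tea cup, 66 mm across, 50 mm high; loose. Origin: centre of its underside.
- cup2: Small white ceramic tea cup, 66 mm across, 50 mm high; loose. Origin: centre of its underside.
- lighter: Silver plastic pocket lighter lying flat, 85 x 24 x 12 mm, long side along its x; loose. Origin: centre of its underside.
- remote: Black television remote control lying flat, 175 x 46 x 16 mm, long side along its x; loose. Origin: centre of its underside.
- tea_caddy: Round green tea caddy with a brass cap, 68 mm across, 85 mm high; loose. Origin: centre of its underside.
Mind the look-alikes: they are no part of the job. Of the things like the tray, leave any that is pink; of the rest the smaller one is meant.

How it is judged:
By the outcome, as a careful person would: the job done as asked, in the order asked, and still so for the second after the job is handed in, with the robot touching nothing.
It also fails if it takes over 69 s, if anything falls off the work surface, if the arm or the gripper's body presses on something with over 40 N, if the wrist force passes 120 N, or if a joint passes its speed limit or range.

## Working session

There is one attempt and no reset: what is moved stays moved. The work goes in short steps, Python scripts to look and compute and a tool call to move; the robot and the scene stay as the last step left them, time stands still between calls to the robot, and variables do not carry over. Pictures are saved under pics/ and viewed, and the job is handed in when it is done.

Besides the shell and the picture viewer there is one more tool, called after "Emit:" by a JSON object that holds its "name" and its "arguments", one argument or row to a line. arm_command: Moves the arm, as the interface text tells. Its arguments: {"type":"object","properties":{"targets":{"type":"array","items":{"type":"object","properties":{"x":{"type":"number"},"y":{"type":"number"},"z":{"type":"number"},"roll":{"type":"number"}}}},"fingers":{"type":"number"}},"required":["targets"]}

```bash
ls; mkdir -p pics; python3 - <<'E'
from plant import bot
import cv2
for n in("scene","top"):
    c=bot.capture(n); cv2.imwrite(f"pics/{n}0.png",c["img"])
    print({k:v for k,v in c.items() if k!="img"})
print(bot.get_obs())
E
```

```text
pics
{'fx': 394.98365693751873, 'fy': 394.98365693751873, 'cx': 255.24295159691977, 'cy': 190.39040254640608, 'k1': -0.11572370834712202, 'position': array([ 922.98433895, -704.56116877,  948.83252206]), 'rotation': array([-2.42062204e+00,  7.63624018e-04,  5.73760733e-01])}
{'fx': 466.55608075799563, 'fy': 466.55608075799563, 'cx': 252.7043635698351, 'cy': 192.5513611602263, 'k1': -0.17584032990742177, 'position': array([ 318.50302259, -120.12220368, 1364.2837897 ]), 'rotation': array([-2.95934215,  0.01055835, -1.54815605])}
{'time': 0.1, 'joint_positions': array([-1.40399267e+00,  3.42653418e-01,  1.52488555e+00, -2.68321335e-05,
        1.27541085e+00, -1.46000213e-01]), 'dq': array([-5.68747102e-04, -6.52583910e-04, -3.32145743e-03, -1.44996214e-05,
        8.21641950e-04, -2.03351544e-04]), 'tau': array([ 9.94116308e-04, -4.32005918e+01, -2.44696087e+01,  7.18706776e-02,
        5.25936135e-02, -3.98784800e-05]), 'tool_pos': array([ 161.51129686, -499.16976298,  226.12681445]), 'tcp_rot': array([-3.14024619e+00, -1.72056763e-04,  3.12811581e-01]), 'contact_force': array([-0.69680938,  0.925703  ,  1.01103143]), 'moment': array([ 0.03889466, -0.01357665, -0.00183835]), 'grip_width': 91.6733789391556}
```

View pics/scene0.png

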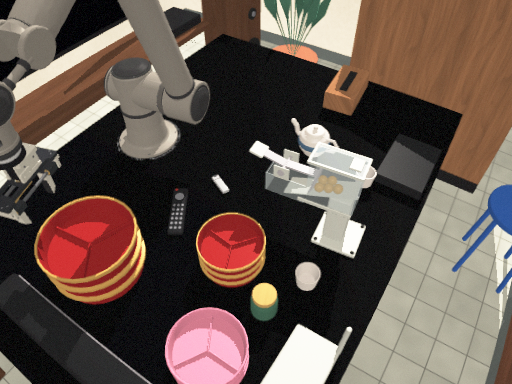

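View pics/top0.png

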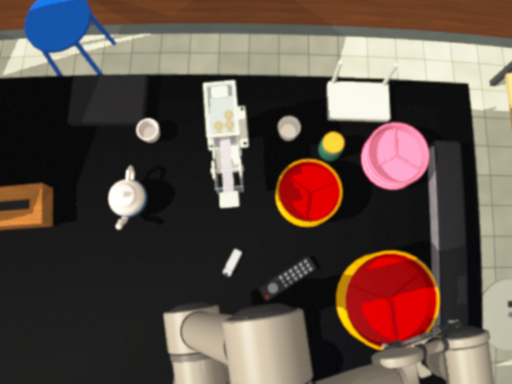

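```bash
cat > h.py <<'E'
import numpy as np, cv2
from scipy.spatial.transform import Rotation as R
def cam(c):
    return R.from_euler('xyz',c["rotation"]).as_matrix(), np.array(c["position"]), np.array([[c["fx"],0,c["cx"]],[0,c["fy"],c["cy"]],[0,0,1]]), np.array([c["k1"],0,0,0,0.])
def cast(c,uv,z):
    M,p,K,d=cam(c)
    n=cv2.undistortPoints(np.array(uv,float).reshape(-1,1,2),K,d).reshape(-1,2)
    r=np.c_[n,np.ones(len(n))]@M.T
    return p+r*((z-p[2])/r[:,2])[:,None]
def proj(c,P):
    M,p,K,d=cam(c)
    q=(np.array(P,float).reshape(-1,3)-p)@M
    return cv2.projectPoints(q,np.zeros(3),np.zeros(3),K,d)[0].reshape(-1,2)
E
python3 - <<'E'
from h import *
t=cv2.imread("pics/top0.png");s=cv2.imread("pics/scene0.png")
a=cv2.resize(t[70:240,180:360],None,fx=4,fy=4,interpolation=cv2.INTER_CUBIC)
b=cv2.resize(s[120:300,185:385],None,fx=4,fy=4,interpolation=cv2.INTER_CUBIC)
cv2.imwrite("pics/ct.png",a[:600]) ;cv2.imwrite("pics/cs.png",b[:600])
cv2.imwrite("pics/ct.png",cv2.resize(t[70:240,180:360],None,fx=3.5,fy=3.5,interpolation=cv2.INTER_CUBIC))
cv2.imwrite("pics/cs.png",cv2.resize(s[120:300,185:385],None,fx=3.3,fy=3.3,interpolation=cv2.INTER_CUBIC))
E
```

```text
(no output)
```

View pics/ct.png

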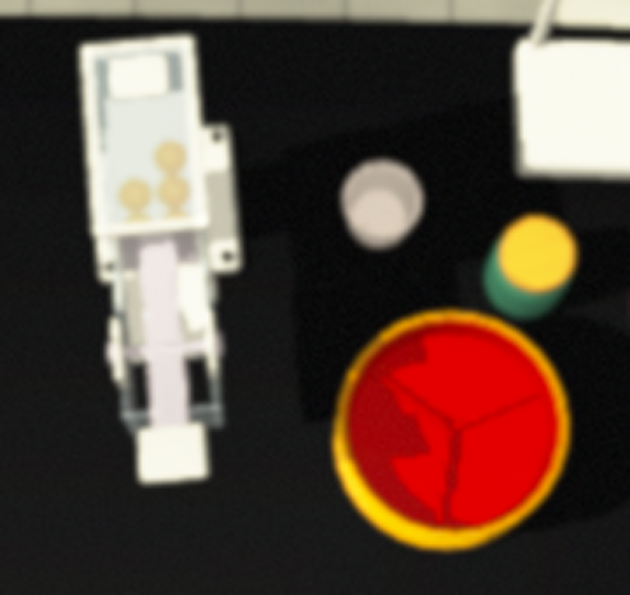

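View pics/cs.png

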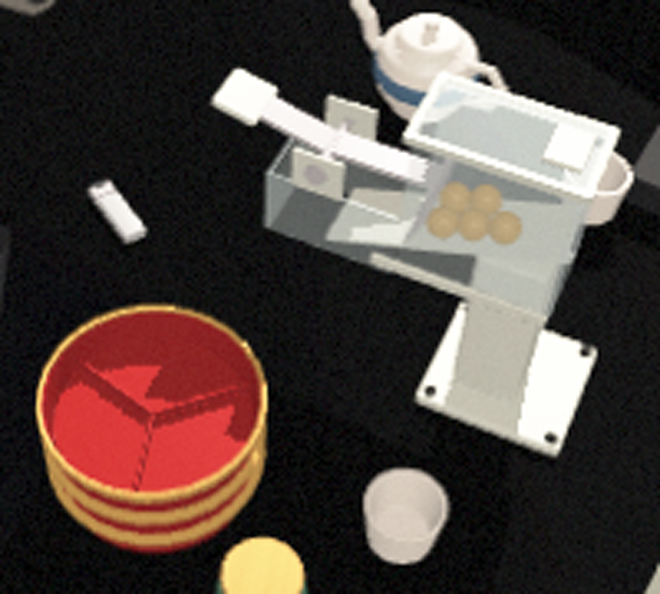

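```bash
cat > m.py <<'E'
from h import *
from plant import bot
from scipy.optimize import least_squares
def traypos(c,name,roi):
    hsv=cv2.cvtColor(c["img"],cv2.COLOR_BGR2HSV)
    m=((hsv[...,0]<35)|(hsv[...,0]>172))&(hsv[...,1]>120)&(hsv[...,2]>70)
    mm=np.zeros(m.shape,np.uint8); x0,y0,x1,y1=roi; mm[y0:y1,x0:x1]=m[y0:y1,x0:x1]*255
    k=max(cv2.findContours(mm,0,1)[0],key=cv2.contourArea).reshape(-1,2)
    P=cast(c,k,106.)[:,:2]
    # far side from camera: top rim silhouette
    cc=P.mean(0); v=cc-np.array(c["position"])[:2]; v/=np.linalg.norm(v)
    for _ in range(4):
        d=P-cc; sel=P[(d@v)>0.15*np.linalg.norm(d,axis=1)]
        r=least_squares(lambda q:np.hypot(*(sel-q[:2]).T)-q[2],[*cc,90],loss='soft_l1'); cc=r.x[:2]
    r2=least_squares(lambda q:np.hypot(*(sel-q[:2]).T)-90.5,cc,loss='soft_l1')
    return r.x,r2.x,len(sel)
E
python3 - <<'E'
from m import *
t=bot.capture("top");s=bot.capture("scene")
print(traypos(t,"t",(268,152,350,232))); print(traypos(s,"s",(190,205,270,288)))
f=lambda L,z,c,k,o:cast(c,np.array(L,float)/k+o-0.36,z)[:,:2].round(1)
h=f([(80,45),(194,35),(207,228),(93,242)],292,t,3.5,(180,70));print("hop top",h,h.mean(0))
p=f([(137,430),(206,423),(208,477),(141,484)],236,t,3.5,(180,70));print("pad top",p,p.mean(0))
# scene hopper top + pad
h=f([(440,72),(620,130),(587,194),(404,137)],292,s,3.3,(185,120));print("hop sc",h,h.mean(0))
p=f([(238,68),(278,88),(252,125),(211,100)],236,s,3.3,(185,120));print("pad sc",p,p.mean(0))
print("holes top",f([(216,136),(227,257),(109,267)],4,t,3.5,(180,70)),"holes sc",f([(586,351),(550,437),(430,390)],4,s,3.3,(185,120)))
print("caddy",f([(537,254)],85,t,3.5,(180,70)),f([(263,567)],85,s,3.3,(185,120)))
E
```

```text
(array([ 559.81986351, -256.7649706 ,   91.50636463]), array([ 560.92925178, -257.41462449]), 84)
(array([ 556.6219599 , -257.33260728,   88.31667783]), array([ 558.29264457, -259.42959132]), 79)
hop top [[790.5  26.3]
 [799.  -54.3]
 [656.  -67.7]
 [644.7  10.2]] [722.55  -21.375]
pad top [[524.5 -20. ]
 [530.5 -68.4]
 [492.2 -70.9]
 [486.2 -24.1]] [508.35 -45.85]
hop sc [[652.6   1.5]
 [792.   17.5]
 [796.2 -55.9]
 [662.5 -75.7]] [725.825 -28.15 ]
pad sc [[487.8 -24.6]
 [528.1 -27.5]
 [533.4 -75.3]
 [490.4 -68.7]] [509.925 -49.025]
holes top [[831.8 -59.1]
 [720.8 -71.8]
 [710.   30.3]] holes sc [[815.8  46.5]
 [825.5 -55.2]
 [715.8 -67.3]]
caddy [[ 705.1 -327.9]] [[ 703.4 -325.9]]
```

```bash
python3 - <<'E'
import cv2
t=cv2.imread("pics/top0.png");s=cv2.imread("pics/scene0.png")
def e(i): 
    i=cv2.cvtColor(i,cv2.COLOR_BGR2LAB); i[...,0]=cv2.createCLAHE(3,(4,4)).apply(i[...,0]); return cv2.cvtColor(i,cv2.COLOR_LAB2BGR)
cv2.imwrite("pics/dt.png",e(cv2.resize(t[130:215,195:260],None,fx=7,fy=7,interpolation=cv2.INTER_CUBIC)))
cv2.imwrite("pics/ds.png",e(cv2.resize(s[135:225,245:345],None,fx=6.5,fy=6.5,interpolation=cv2.INTER_CUBIC)))
E
```

```text
(no output)
```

View pics/dt.png

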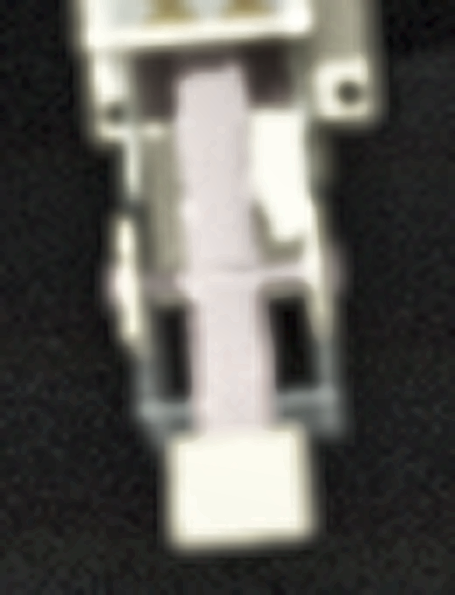

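View pics/ds.png

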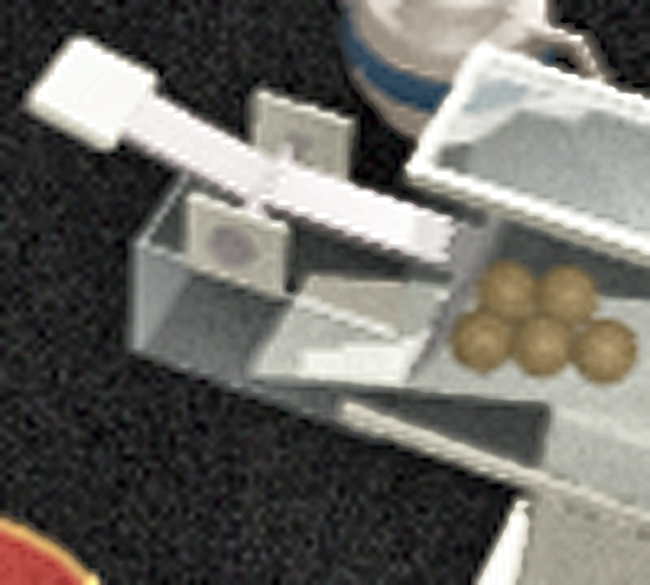

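```bash
python3 - <<'E'
from m import *
t=bot.capture("top");s=bot.capture("scene")
T=lambda p,k,o:np.array(p,float)/k+np.array(o)-0.36
top=[((-139,-35,192),T((342,398),7,(195,130))),((-139,35,192),T((138,410),7,(195,130))),
((-43,39,292),T((93,242),3.5,(180,70))),((-43,-39,292),T((207,228),3.5,(180,70))),((111,39,292),T((80,45),3.5,(180,70))),((111,-39,292),T((194,35),3.5,(180,70))),
((-194,23,241),T((172,548),7,(195,130))),((-194,-23,241),T((313,540),7,(195,130))),((-95,-36,212),T((342,272),7,(195,130))),((-95,36,212),T((108,285),7,(195,130)))]
k,o=6.5,(245,135)
sc=[((-139,-35,192),T((134,245),k,o)),((-139,-35,126),T((130,348),k,o)),
((-43,39,292),T((490,42),k,o)),((-43,-39,292),T((408,170),k,o)),((111,39,292),T((620,130),3.3,(185,120))),((111,-39,292),T((587,194),3.3,(185,120))),
((-194,23,241),T((82,36),k,o)),((-194,-23,241),T((25,100),k,o)),((-117,-36,230),T((192,193),k,o)),((-73,-36,230),T((288,225),k,o)),((-117,36,230),T((257,90),k,o)),((-73,36,230),T((352,125),k,o))]
def res(q,S):
    out=[]
    for c,L in S:
        P=np.array([a for a,_ in L],float);uv=np.array([b for _,b in L])
        W=P@R.from_euler('z',q[2]).as_matrix().T+[q[0],q[1],0]
        out.append(proj(c,W)-uv)
    return np.vstack(out)
for S in ([(t,top)],[(s,sc)],[(t,top),(s,sc)]):
    r=least_squares(lambda q:res(q,S).ravel(),[685,-22,.11],loss='soft_l1')
    q=r.x; u=np.array([np.cos(q[2]),np.sin(q[2])])
    print(q,"spout",q[:2]-110*u,"pad",q[:2]-174*u); print(res(q,S).round(1).tolist())
E
```

```text
[ 6.84224168e+02 -2.55983293e+01  1.07389893e-01] spout [574.85785071 -37.38852501] pad [511.22653903 -44.24827525]
[[-1.4, -0.1], [0.5, 0.5], [0.6, 3.0], [0.4, 4.2], [0.5, 0.0], [-0.7, 0.1], [0.3, -1.4], [-1.0, -1.9], [-2.7, -0.6], [2.5, -0.1]]
[ 6.84948583e+02 -3.03038689e+01  9.66025413e-02] spout [575.46144654 -40.91362862] pad [511.75984001 -47.08657975]
[[0.2, 0.2], [0.4, 0.8], [-6.6, -2.3], [-6.0, -2.9], [0.1, -0.5], [0.8, 1.2], [-0.2, -0.8], [0.6, -0.3], [-1.0, 1.0], [-0.1, 1.8], [0.6, -0.0], [1.2, -0.2]]
[ 6.84260970e+02 -2.72716881e+01  1.05818654e-01] spout [574.87626234 -38.89002879] pad [511.2342509  -45.64979062]
[[-0.8, -0.1], [1.1, 0.5], [1.2, 3.0], [1.1, 4.2], [1.2, -0.0], [0.0, 0.1], [0.9, -1.4], [-0.5, -1.8], [-2.1, -0.6], [3.1, -0.1], [0.5, -0.2], [0.6, 0.4], [-6.5, -3.1], [-5.6, -3.6], [0.3, -1.6], [1.3, 0.0], [-0.2, -1.1], [0.7, -0.6], [-0.6, 0.5], [0.3, 1.1], [0.7, -0.6], [1.3, -0.9]]
```

```bash
python3 - <<'E'
from m import *
t=bot.capture("top");s=bot.capture("scene")
f=lambda c,p,z:cast(c,[p],z)[0,:2].round(0)
print("pink rim edges",[f(t,p,110) for p in[(362,155),(430,155),(395,122),(395,190)]])
print("big",[f(t,p,140) for p in[(335,300),(440,300),(388,250),(388,347)]])
print("lighter",f(t,(238,251),6),f(t,(227,275),6),"remote",f(t,(317,262),8),f(t,(266,294),8))
print("teapot",f(t,(127,197),60),"cups",f(t,(148,130),25),f(t,(289,127),25), "router box", f(t,(328,120),20))
print("pink sc",f(s,(207,310),110),f(s,(207,384),110))
q=lambda *P:proj(t,P).round(0)
E
```

```text
pink rim edges [array([ 663., -405.]), array([ 668., -603.]), array([ 763., -505.]), array([ 565., -496.])]
big [array([ 265., -322.]), array([ 264., -605.]), array([ 397., -464.]), array([ 143., -463.])]
lighter [395. -61.] [325. -31.] remote [ 368. -291.] [ 273. -145.]
teapot [538. 261.] cups [752. 222.] [ 768. -205.] router box [ 795. -324.]
pink sc [ 626. -446.] [ 723. -576.]
```

Emit:
{"name": "arm_command", "arguments": {
  "targets": [
    {"x":0,"y":0,"z":3,"roll":0.1},
    {"x":3,"y":1,"z":3,"roll":0.2},
    {"x":6,"y":2,"z":3,"roll":0.3},
    {"x":9.5,"y":3.3,"z":3,"roll":0.4},
    {"x":13,"y":4.5,"z":3,"roll":0.5},
    {"x":16.5,"y":5.7,"z":3,"roll":0.6},
    {"x":20,"y":7,"z":3,"roll":0.7},
    {"x":23,"y":8,"z":3,"roll":0.8}
  ],
  "fingers": 0.6
}}

```text
time: 1.07
tool_pos: [393.7, -418.2, 256.8]
tcp_rot: [3.141, -0.0, 1.118]
contact_force: [-1.0, 0.3, -0.4]
grip_width: 55.2
```

Emit:
{"name": "arm_command", "arguments": {
  "targets": [
    {"x":3.5,"y":1.2,"z":0,"roll":0.1},
    {"x":7,"y":2.4,"z":0,"roll":0.2},
    {"x":10.5,"y":3.7,"z":0,"roll":0.3},
    {"x":13.5,"y":4.7,"z":0,"roll":0.385},
    {"x":15.5,"y":5.4,"z":-1,"roll":0.385},
    {"x":15.8,"y":5.6,"z":-4,"roll":0.385},
    {"x":15.8,"y":5.6,"z":-6,"roll":0.385},
    {"x":15.8,"y":5.6,"z":-6,"roll":0.385}
  ]
}}

```text
time: 1.73
tool_pos: [548.2, -361.5, 191.3]
tcp_rot: [-3.134, -0.005, 1.499]
contact_force: [-0.5, 0.5, -0.8]
grip_width: 55.4
```

```bash
python3 - <<'E'
from m import *
for n in("scene","top"):
    c=bot.capture(n); cv2.imwrite(f"pics/{n}1.png",c["img"])
o=bot.get_obs();print(o["tool_pos"],o["tcp_rot"],o["contact_force"],o["time"])
E
```

```text
[ 549.3930834  -363.49354407  196.57829811] [-3.14055184e+00 -7.51126505e-04  1.49774439e+00] [-0.70204105 -0.44360013 -0.06026711] 1.8333
```

View pics/scene1.png

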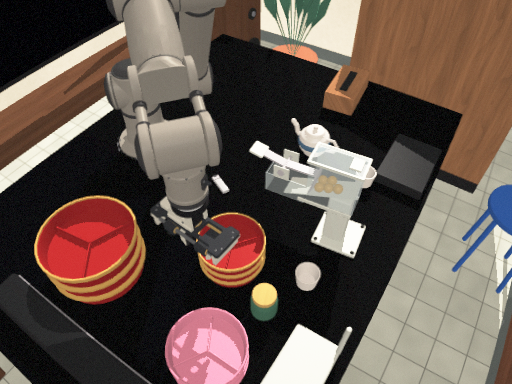

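View pics/top1.png

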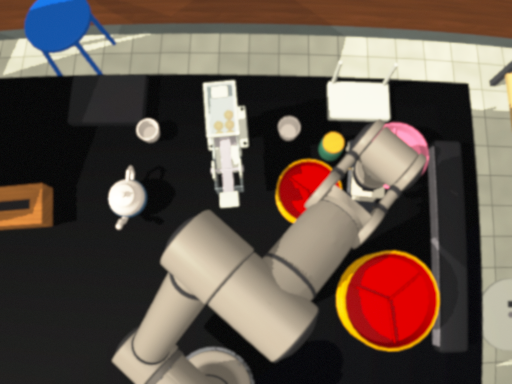

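Emit:
{"name": "arm_command", "arguments": {
  "targets": [
    {"x":0,"y":0,"z":-3},
    {"x":0,"y":0,"z":-6},
    {"x":0,"y":0,"z":-9},
    {"x":0,"y":0,"z":-11},
    {"x":0,"y":0,"z":-13},
    {"x":0,"y":0,"z":-14},
    {"x":0,"y":0,"z":-14.5},
    {"x":0,"y":0,"z":-14.5}
  ]
}}

```text
$.targets[0]: bad value
```

```bash
python3 - <<'E'
from m import *
i=[]
for n in("scene","top"):
    c=bot.capture(n); i.append(c["img"])
cv2.imwrite("pics/s2.png",np.hstack([cv2.resize(i[0][120:320,100:400],None,fx=1.9,fy=1.9),][:1]))
o=bot.get_obs();print(o["tool_pos"],o["tcp_rot"],o["contact_force"],o["time"])
E
```

```text
[ 549.96649522 -364.3807337   198.71570885] [3.13910589e+00 1.79033660e-03 1.49723672e+00] [ 0.7760649  -0.05707181  1.20530631] 1.9333
```

View pics/s2.png

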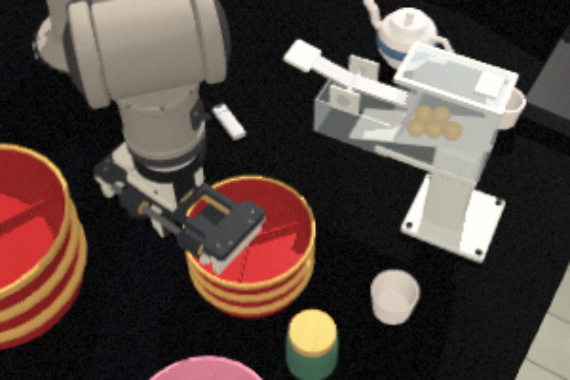

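Emit:
{"name": "arm_command", "arguments": {
  "targets": [
    {"x":0,"y":0,"z":-3,"roll":0},
    {"x":0,"y":0,"z":-6,"roll":0},
    {"x":0,"y":0,"z":-9,"roll":0},
    {"x":0,"y":0,"z":-11,"roll":0},
    {"x":0,"y":0,"z":-13,"roll":0},
    {"x":0,"y":0,"z":-14,"roll":0},
    {"x":0,"y":0,"z":-14.5,"roll":0},
    {"x":0,"y":0,"z":-14.5,"roll":0}
  ]
}}

```text
time: 2.6
tool_pos: [549.7, -363.9, 52.1]
tcp_rot: [3.141, 0.0, 1.497]
contact_force: [0.4, -0.9, 0.0]
grip_width: 55.0
```

```bash
python3 - <<'E'
from m import *
i=[]
for n in("scene","top"):
    c=bot.capture(n); i.append(c["img"])
    if n=="top": print(traypos(c,"t",(250,152,350,232)))
    else: print(traypos(c,"s",(190,205,270,288)))
cv2.imwrite("pics/s3.png",cv2.resize(i[0][120:320,100:400],None,fx=2.5,fy=2.5))
o=bot.get_obs();print(o["tool_pos"],o["tcp_rot"],o["contact_force"],o["time"])
E
```

```text
(array([ 552.93236248, -234.15142388,   66.69720777]), array([ 564.877216  , -258.96970761]), 64)
(array([ 578.74743058, -255.8460512 ,   73.99420604]), array([ 560.85512767, -254.66310032]), 59)
[ 550.31808789 -364.35973282   53.46864681] [3.13926675e+00 1.64973388e-03 1.49759713e+00] [-0.47395849 -0.60767245  0.17086897] 2.7
```

View pics/s3.png

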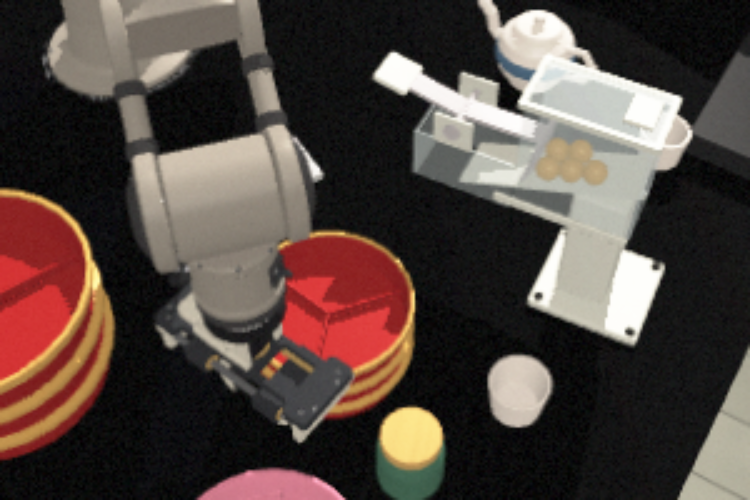

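```bash
python3 - <<'E'
from m import *
s=bot.capture("scene"); t=bot.capture("top"); cv2.imwrite("pics/t3.png",t["img"])
for z in range(100,500,50): print(z,(proj(s,[[550,-364,z]])).round(0),proj(t,[[550,-364,z]]).round(0))
print(cast(s,[(221,196)],350),cast(s,[(155,205)],350), proj(s,[[550+0,-364,370]]))
E
```

```text
100 [[203. 269.]] [[348. 195.]]
150 [[201. 259.]] [[351. 192.]]
200 [[198. 247.]] [[355. 188.]]
250 [[196. 234.]] [[359. 184.]]
300 [[193. 220.]] [[363. 180.]]
350 [[190. 205.]] [[368. 175.]]
400 [[187. 188.]] [[374. 170.]]
450 [[183. 169.]] [[380. 165.]]
[[ 587.63409139 -312.39776773  350.        ]] [[ 491.82446098 -402.09376236  350.        ]] [[188.72886163 198.30768302]]
```

View pics/t3.png

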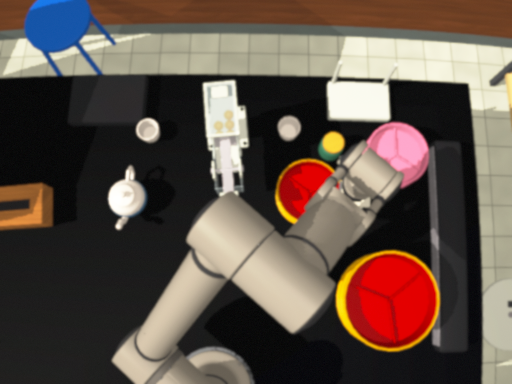

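Emit:
{"name": "arm_command", "arguments": {
  "targets": [
    {"x":0.04,"y":0.5,"z":0,"roll":0},
    {"x":0.08,"y":1.0,"z":0,"roll":0},
    {"x":0.12,"y":1.5,"z":0,"roll":0},
    {"x":0.16,"y":2.0,"z":0,"roll":0},
    {"x":0.2,"y":2.5,"z":0,"roll":0},
    {"x":0.24,"y":3.0,"z":0,"roll":0},
    {"x":0.28,"y":3.5,"z":0,"roll":0},
    {"x":0.32,"y":4.0,"z":0,"roll":0}
  ]
}}

```text
time: 3.47
tool_pos: [553.1, -323.4, 52.1]
tcp_rot: [3.141, 0.001, 1.498]
contact_force: [0.0, -3.3, 2.1]
grip_width: 55.1
```

Emit:
{"name": "arm_command", "arguments": {
  "targets": [
    {"x":0.04,"y":0.5,"z":0,"roll":0},
    {"x":0.08,"y":1.0,"z":0,"roll":0},
    {"x":0.12,"y":1.5,"z":0,"roll":0},
    {"x":0.16,"y":2.0,"z":0,"roll":0},
    {"x":0.2,"y":2.5,"z":0,"roll":0},
    {"x":0.24,"y":3.0,"z":0,"roll":0},
    {"x":0.28,"y":3.5,"z":0,"roll":0},
    {"x":0.32,"y":4.0,"z":0,"roll":0}
  ]
}}

```text
time: 4.13
tool_pos: [556.0, -283.0, 51.7]
tcp_rot: [3.142, -0.0, 1.498]
contact_force: [-1.3, -3.8, 3.6]
grip_width: 55.3
```

```bash
cat > look.py <<'E'
from m import *
import sys
n=sys.argv[1]
s=bot.capture("scene"); t=bot.capture("top")
a=cv2.resize(s["img"][120:320,100:400],None,fx=2,fy=2); b=cv2.resize(t["img"][100:300,180:380],None,fx=2,fy=2)
cv2.imwrite(f"pics/{n}.png",cv2.resize(np.hstack([a,b]),(800,320)))
np.save(f"{n}_s.npy",s["img"]);np.save(f"{n}_t.npy",t["img"])
o=bot.get_obs();print(o["tool_pos"].round(1),o["tcp_rot"].round(3),o["contact_force"].round(1),o["time"])
E
python3 look.py l4
```

```text
[ 555.9 -282.1   51.5] [-3.141e+00 -1.000e-03  1.498e+00] [ 0.8 -0.4  1. ] 4.2333
```

View pics/l4.png

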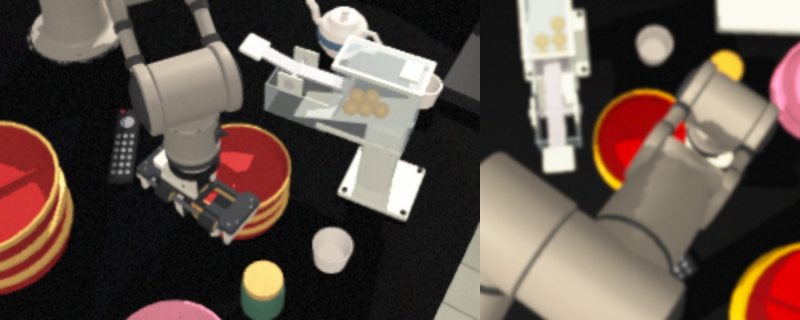

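Emit:
{"name": "arm_command", "arguments": {
  "targets": [
    {"x":0.04,"y":0.5,"z":0,"roll":0},
    {"x":0.08,"y":1.0,"z":0,"roll":0},
    {"x":0.12,"y":1.5,"z":0,"roll":0},
    {"x":0.16,"y":2.0,"z":0,"roll":0},
    {"x":0.2,"y":2.5,"z":0,"roll":0},
    {"x":0.24,"y":3.0,"z":0,"roll":0},
    {"x":0.28,"y":3.5,"z":0,"roll":0},
    {"x":0.32,"y":4.0,"z":0,"roll":0}
  ]
}}

```text
time: 4.9
tool_pos: [559.0, -242.8, 51.5]
tcp_rot: [-3.141, -0.0, 1.498]
contact_force: [-0.9, -1.8, -1.5]
grip_width: 55.3
```

Emit:
{"name": "arm_command", "arguments": {
  "targets": [
    {"x":0.04,"y":0.5,"z":0,"roll":0},
    {"x":0.08,"y":1.0,"z":0,"roll":0},
    {"x":0.12,"y":1.5,"z":0,"roll":0},
    {"x":0.16,"y":2.0,"z":0,"roll":0},
    {"x":0.2,"y":2.5,"z":0,"roll":0},
    {"x":0.24,"y":3.0,"z":0,"roll":0},
    {"x":0.28,"y":3.5,"z":0,"roll":0},
    {"x":0.32,"y":4.0,"z":0,"roll":0}
  ]
}}

```text
time: 5.57
tool_pos: [562.3, -203.0, 51.7]
tcp_rot: [-3.142, -0.0, 1.498]
contact_force: [-1.0, -1.9, -1.8]
grip_width: 54.9
```

```bash
python3 look.py l5
```

```text
[ 562.5 -202.4   51.8] [-3.142e+00 -1.000e-03  1.499e+00] [-0.   1.2 -0.8] 5.6667
```

View pics/l5.png

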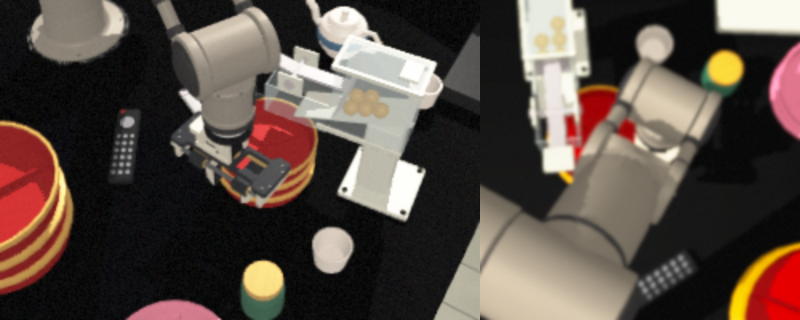

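Emit:
{"name": "arm_command", "arguments": {
  "targets": [
    {"x":0.04,"y":0.5,"z":0,"roll":0},
    {"x":0.08,"y":1.0,"z":0,"roll":0},
    {"x":0.12,"y":1.5,"z":0,"roll":0},
    {"x":0.16,"y":2.0,"z":0,"roll":0},
    {"x":0.19,"y":2.4,"z":0,"roll":0},
    {"x":0.23,"y":2.8,"z":0,"roll":0},
    {"x":0.26,"y":3.2,"z":0,"roll":0},
    {"x":0.29,"y":3.6,"z":0,"roll":0}
  ]
}}

```text
time: 6.33
tool_pos: [565.4, -167.2, 51.9]
tcp_rot: [3.141, 0.0, 1.498]
contact_force: [-0.4, -3.0, -0.6]
grip_width: 55.2
```

Emit:
{"name": "arm_command", "arguments": {
  "targets": [
    {"x":0.03,"y":0.4,"z":0,"roll":0},
    {"x":0.06,"y":0.8,"z":0,"roll":0},
    {"x":0.1,"y":1.2,"z":0,"roll":0},
    {"x":0.13,"y":1.6,"z":0,"roll":0},
    {"x":0.16,"y":2.0,"z":0,"roll":0},
    {"x":0.19,"y":2.3,"z":0,"roll":0},
    {"x":0.21,"y":2.5,"z":0,"roll":0},
    {"x":0.21,"y":2.5,"z":0,"roll":0}
  ]
}}

```text
time: 7.0
tool_pos: [567.4, -141.9, 51.7]
tcp_rot: [3.142, -0.0, 1.498]
contact_force: [0.7, -0.2, 0.5]
grip_width: 55.4
```

```bash
python3 look.py l6
```

```text
[ 567.3 -142.    51.6] [-3.141e+00 -1.000e-03  1.498e+00] [0.6 0.1 0.2] 7.1
```

View pics/l6.png

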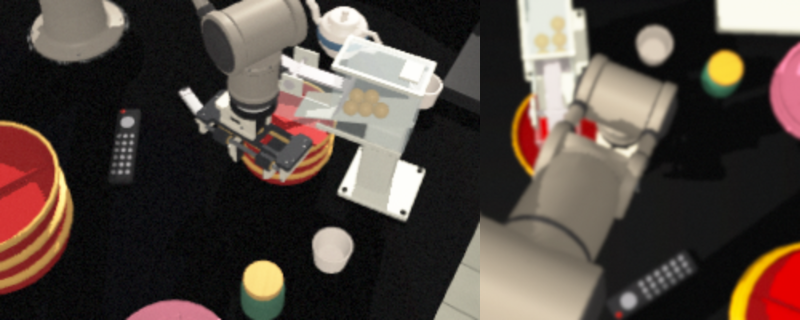

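Emit:
{"name": "arm_command", "arguments": {
  "targets": [
    {"x":-0.1,"y":-1,"z":0,"roll":0},
    {"x":-0.3,"y":-4,"z":0,"roll":0},
    {"x":-0.5,"y":-7,"z":0,"roll":0},
    {"x":-0.5,"y":-10,"z":1,"roll":0},
    {"x":-0.5,"y":-13,"z":3,"roll":0},
    {"x":-0.5,"y":-16,"z":5,"roll":0},
    {"x":-0.5,"y":-19,"z":8,"roll":0},
    {"x":-0.5,"y":-21,"z":11,"roll":0}
  ]
}}

```text
time: 7.77
tool_pos: [560.9, -355.4, 161.8]
tcp_rot: [-3.14, -0.001, 1.496]
contact_force: [1.1, -0.4, 0.7]
grip_width: 55.0
```

```bash
python3 look.py l7
```

```text
[ 563.4 -358.5  167.3] [3.133 0.007 1.494] [0.4 0.2 1. ] 7.8667
```

View pics/l7.png

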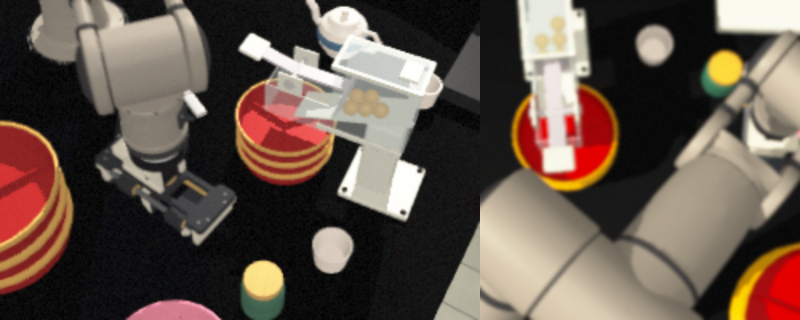

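```bash
cat > tm.py <<'E'
from m import *
import sys
n=sys.argv[1]
for nm,roi in(("top",(232,138,292,200)),("scene",(240,158,318,240))):
    c=bot.capture(nm); hsv=cv2.cvtColor(c["img"],cv2.COLOR_BGR2HSV)
    m=((hsv[...,0]<35)|(hsv[...,0]>172))&(hsv[...,1]>120)&(hsv[...,2]>70)
    mm=np.zeros(m.shape,np.uint8);x0,y0,x1,y1=roi;mm[y0:y1,x0:x1]=m[y0:y1,x0:x1]*255
    cs=[k for k in cv2.findContours(mm,0,1)[0] if cv2.contourArea(k)>15]
    k=cv2.convexHull(np.vstack(cs)).reshape(-1,2)
    k=np.vstack(cs).reshape(-1,2)
    P=cast(c,k,106.)[:,:2]; cc=np.array([575,-45.]); v=cc-np.array(c["position"])[:2]; v/=np.linalg.norm(v)
    for _ in range(5):
        d=P-cc; r=np.linalg.norm(d,axis=1); sel=(d@v>-0.1*r)&(abs(r-90)<12); S=P[sel]
        q=least_squares(lambda q:np.hypot(*(S-q[:2]).T)-90.5,cc,loss='cauchy',f_scale=1.).x; cc=q
    res=np.hypot(*(S-cc).T)-90.5
    print(nm,cc.round(1),len(S),np.median(abs(res)).round(2))
    im=c["img"].copy(); a=np.linspace(0,6.28,200)
    for z,col in((106,(255,255,0)),):
        for p in proj(c,np.c_[cc[0]+90.5*np.cos(a),cc[1]+90.5*np.sin(a),0*a+z]): 
            im[int(round(p[1])),int(round(p[0]))]=col
    for p in k[sel]: im[p[1],p[0]]=(0,255,0)
    x0,y0,x1,y1=x0-15,y0-15,x1+15,y1+15
    cv2.imwrite(f"pics/{n}_{nm}.png",cv2.resize(im[y0:y1,x0:x1],None,fx=5,fy=5,interpolation=cv2.INTER_NEAREST))
E
python3 tm.py tm1
```

```text
top [577.4 -46.3] 36 0.53
scene [576.5 -47.6] 31 0.78
```

View pics/tm1_top.png

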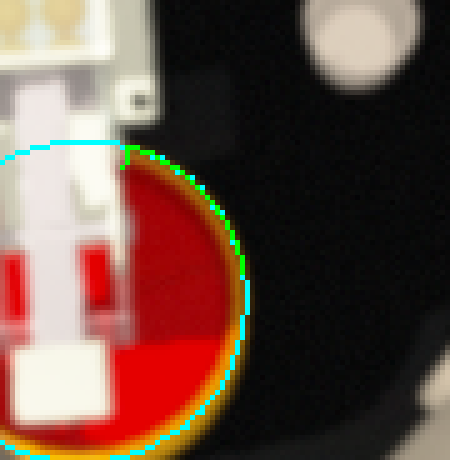

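View pics/tm1_scene.png

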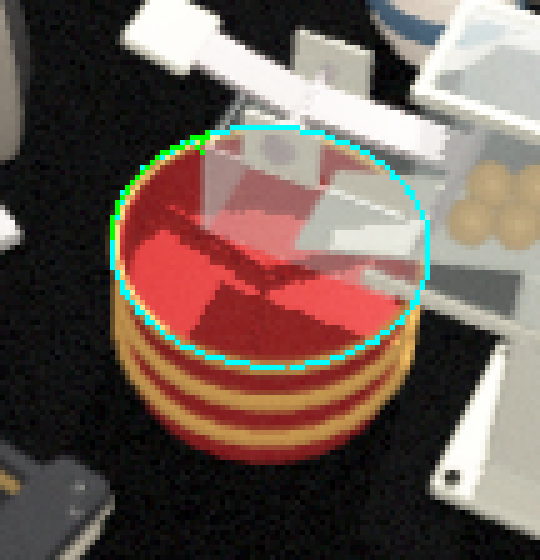

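Emit:
{"name": "arm_command", "arguments": {
  "targets": [
    {"x":0,"y":2,"z":-3,"roll":0},
    {"x":0,"y":5,"z":-6,"roll":0},
    {"x":0,"y":8,"z":-9,"roll":0},
    {"x":0,"y":11,"z":-11,"roll":0},
    {"x":0.1,"y":14,"z":-11,"roll":0},
    {"x":0.2,"y":16.5,"z":-11,"roll":0},
    {"x":0.3,"y":18,"z":-11,"roll":0},
    {"x":0.3,"y":18.5,"z":-11,"roll":0}
  ]
}}

```text
time: 8.63
tool_pos: [564.6, -164.3, 50.7]
tcp_rot: [-3.139, -0.001, 1.501]
contact_force: [0.5, -0.0, 0.1]
grip_width: 55.1
```

```bash
python3 look.py l8
```

```text
[ 565.3 -166.8   51.5] [-3.141  0.     1.5  ] [-0.  -0.1  1.1] 8.7333
```

Emit:
{"name": "arm_command", "arguments": {
  "targets": [
    {"x":0,"y":0.6,"z":0,"roll":0},
    {"x":0,"y":1.2,"z":0,"roll":0},
    {"x":0,"y":1.8,"z":0,"roll":0},
    {"x":0,"y":2.2,"z":0,"roll":0},
    {"x":0,"y":2.5,"z":0,"roll":0},
    {"x":0,"y":2.8,"z":0,"roll":0},
    {"x":0,"y":3.1,"z":0,"roll":0},
    {"x":0,"y":3.3,"z":0,"roll":0}
  ]
}}

```text
time: 9.4
tool_pos: [565.5, -134.6, 51.8]
tcp_rot: [3.141, 0.0, 1.498]
contact_force: [1.1, -3.2, 0.1]
grip_width: 54.9
```

Emit:
{"name": "arm_command", "arguments": {
  "targets": [
    {"x":0,"y":0,"z":0,"roll":0},
    {"x":-0.1,"y":-1,"z":0,"roll":0},
    {"x":-0.3,"y":-4,"z":0,"roll":0},
    {"x":-0.5,"y":-7,"z":0,"roll":0},
    {"x":-0.5,"y":-11,"z":2,"roll":0},
    {"x":-0.5,"y":-15,"z":5,"roll":0},
    {"x":-0.5,"y":-19,"z":8,"roll":0},
    {"x":-0.5,"y":-22,"z":11,"roll":0}
  ]
}}

```text
time: 10.07
tool_pos: [559.1, -341.8, 148.4]
tcp_rot: [-3.14, -0.001, 1.497]
contact_force: [0.7, -0.3, 0.0]
grip_width: 55.4
```

```bash
python3 tm.py tm2; python3 look.py l9
```

```text
top [576.4 -38.4] 32 0.75
scene [575.3 -40. ] 32 0.77
[ 559.8 -340.7  148.2] [ 3.141 -0.     1.496] [ 0.   0.5 -0.1] 10.2667
```

View pics/tm2_scene.png

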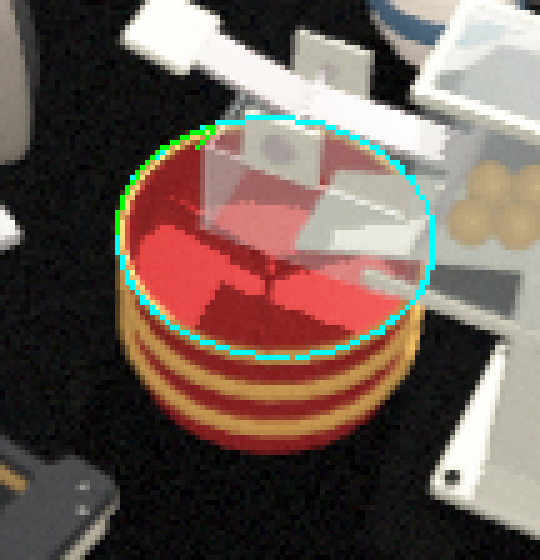

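View pics/tm2_top.png

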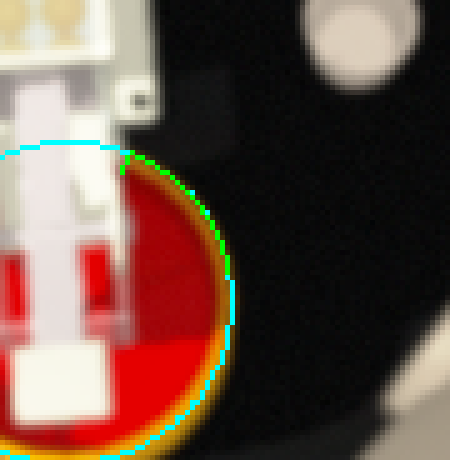

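Emit:
{"name": "arm_command", "arguments": {
  "targets": [
    {"x":0,"y":0,"z":3.5,"roll":-0.1},
    {"x":0,"y":0,"z":7,"roll":-0.2},
    {"x":-0.5,"y":1,"z":10.5,"roll":-0.3},
    {"x":-1,"y":3,"z":13,"roll":-0.4},
    {"x":-1.5,"y":6,"z":14,"roll":-0.5},
    {"x":-2,"y":9,"z":14,"roll":-0.6},
    {"x":-2.5,"y":12,"z":14,"roll":-0.7},
    {"x":-3,"y":15,"z":14,"roll":-0.8}
  ],
  "fingers": 0
}}

```text
time: 10.93
tool_pos: [529.2, -186.6, 286.5]
tcp_rot: [-3.138, 0.001, 0.694]
contact_force: [0.6, 0.5, 0.6]
grip_width: 6.2
```

Emit:
{"name": "arm_command", "arguments": {
  "targets": [
    {"x":-0.5,"y":3,"z":0,"roll":-0.1},
    {"x":-1,"y":6,"z":0,"roll":-0.2},
    {"x":-1.4,"y":9,"z":0,"roll":-0.3},
    {"x":-1.8,"y":11.5,"z":0,"roll":-0.4},
    {"x":-2,"y":13,"z":0,"roll":-0.5},
    {"x":-2.1,"y":14,"z":0,"roll":-0.59},
    {"x":-2.1,"y":14.4,"z":0,"roll":-0.59},
    {"x":-2.1,"y":14.4,"z":0,"roll":-0.59}
  ]
}}

```text
time: 11.6
tool_pos: [508.6, -43.9, 287.0]
tcp_rot: [-3.14, 0.002, 0.113]
contact_force: [0.1, -0.3, -0.2]
grip_width: 0.4
```

```bash
python3 look.py l10
```

```text
[509.1 -45.4 287.3] [-3.141e+00  1.000e-03  1.110e-01] [ 0.   0.2 -0.7] 11.7
```

View pics/l10.png

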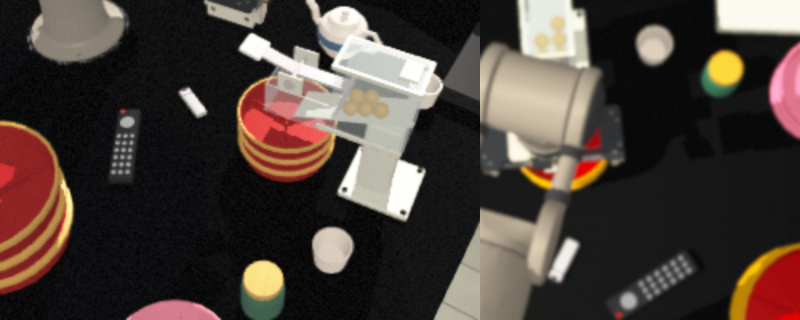

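```bash
python3 -c "
import numpy as np,cv2
a=np.load('l10_s.npy');cv2.imwrite('pics/f10.png',cv2.resize(a[20:240,150:420],None,fx=2.5,fy=2.5,interpolation=2))"
```

```text
(no output)
```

View pics/f10.png

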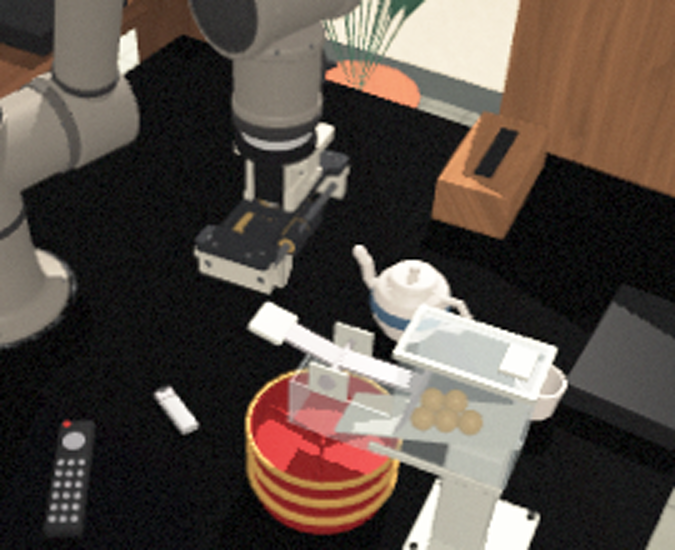

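```bash
python3 - <<'E'
from m import *
s=bot.capture("scene")
f=lambda P:((proj(s,P)-[150,20])*2.5).round(0).tolist()
print(f([[509,-45.5,287],[509,-45.5,320],[509,-45.5,353],[509,-140,353],[509,50,353],[547,-140,353],[471,-140,353]]))
E
```

```text
[[273.0, 282.0], [274.0, 257.0], [274.0, 230.0], [219.0, 283.0], [323.0, 183.0], [253.0, 298.0], [186.0, 269.0]]
```

Emit:
{"name": "arm_command", "arguments": {
  "targets": [
    {"x":0,"y":-0.1,"z":-1.5,"roll":0},
    {"x":0,"y":-0.1,"z":-2.8,"roll":0},
    {"x":0,"y":-0.1,"z":-3.6,"roll":0},
    {"x":0,"y":-0.1,"z":-4.2,"roll":0},
    {"x":0,"y":-0.1,"z":-4.8,"roll":0},
    {"x":0,"y":-0.1,"z":-5.2,"roll":0},
    {"x":0,"y":-0.1,"z":-5.6,"roll":0},
    {"x":0,"y":-0.1,"z":-5.6,"roll":0}
  ]
}}

```text
time: 12.42
tool_pos: [509.4, -46.7, 231.8]
tcp_rot: [3.141, 0.0, 0.108]
contact_force: [0.3, -0.2, 1.2]
grip_width: 0.2
```

```bash
cat > lk2.py <<'E'
from m import *
import sys
s=bot.capture("scene");cv2.imwrite(f'pics/{sys.argv[1]}.png',cv2.resize(s["img"][80:240,220:400],None,fx=4,fy=3.7,interpolation=2))
o=bot.get_obs();print(o["tool_pos"].round(1),o["contact_force"].round(1),o["time"])
E
python3 lk2.py p1
```

```text
[509.6 -46.7 232.2] [-0.5 -1.   2. ] 12.4667
```

View pics/p1.png

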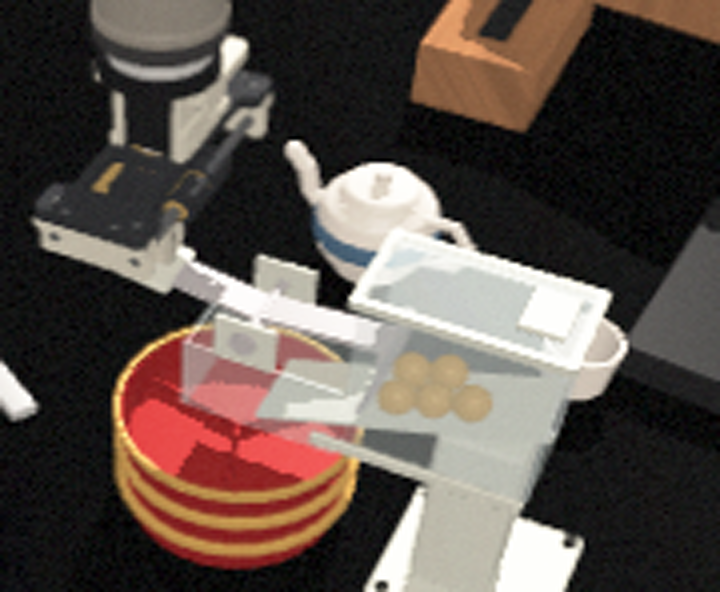

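Emit:
{"name": "arm_command", "arguments": {
  "targets": [
    {"x":0,"y":0,"z":-0.5,"roll":0},
    {"x":0,"y":0,"z":-1.0,"roll":0},
    {"x":0,"y":0,"z":-1.5,"roll":0},
    {"x":0,"y":0,"z":-2.0,"roll":0},
    {"x":0,"y":0,"z":-2.5,"roll":0},
    {"x":0,"y":0,"z":-3.0,"roll":0},
    {"x":0,"y":0,"z":-3.4,"roll":0},
    {"x":0,"y":0,"z":-3.4,"roll":0}
  ]
}}

```text
time: 13.13
tool_pos: [510.2, -46.5, 197.7]
tcp_rot: [3.141, -0.002, 0.108]
contact_force: [0.5, 0.1, 5.0]
grip_width: 0.6
```

```bash
python3 lk2.py p2
```

```text
[510.2 -46.5 198.1] [0.5 0.1 6.3] 13.1833
```

View pics/p2.png

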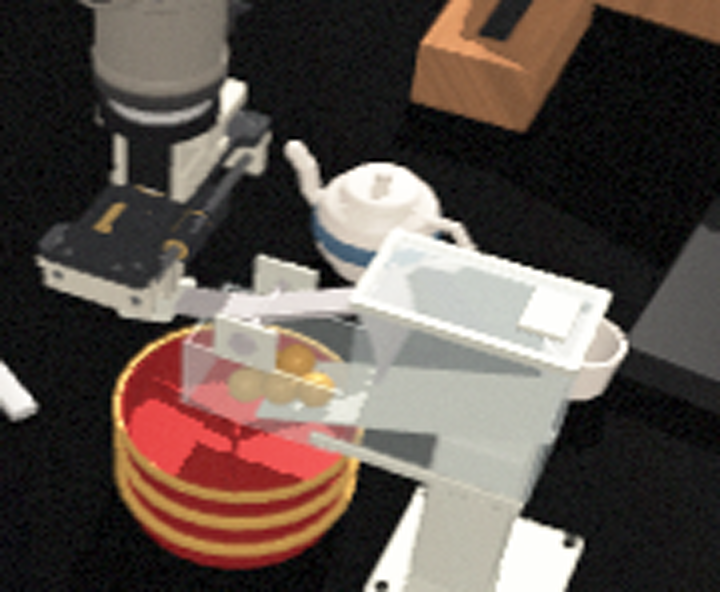

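Candies are rolling through the chute; hold the lever down.

Emit:
{"name": "arm_command", "arguments": {
  "targets": [
    {"x":0,"y":0,"z":0,"roll":0},
    {"x":0,"y":0,"z":0,"roll":0},
    {"x":0,"y":0,"z":0,"roll":0},
    {"x":0,"y":0,"z":0,"roll":0},
    {"x":0,"y":0,"z":0,"roll":0},
    {"x":0,"y":0,"z":0,"roll":0},
    {"x":0,"y":0,"z":0,"roll":0},
    {"x":0,"y":0,"z":0,"roll":0}
  ]
}}

```text
time: 13.85
tool_pos: [510.1, -46.5, 198.5]
tcp_rot: [3.141, -0.002, 0.108]
contact_force: [0.1, -0.2, 4.7]
grip_width: 0.7
```

Emit:
{"name": "arm_command", "arguments": {
  "targets": [
    {"x":0,"y":0,"z":0,"roll":0},
    {"x":0,"y":0,"z":0,"roll":0},
    {"x":0,"y":0,"z":0,"roll":0},
    {"x":0,"y":0,"z":0,"roll":0},
    {"x":0,"y":0,"z":0,"roll":0},
    {"x":0,"y":0,"z":0,"roll":0},
    {"x":0,"y":0,"z":0,"roll":0},
    {"x":0,"y":0,"z":0,"roll":0}
  ]
}}

```text
time: 14.52
tool_pos: [510.1, -46.5, 198.4]
tcp_rot: [3.141, -0.002, 0.108]
contact_force: [0.8, -0.1, 5.4]
grip_width: 0.4
```

```bash
python3 lk2.py p3
```

```text
[510.1 -46.5 198.4] [0.6 0.1 4.9] 14.5667
```

View pics/p3.png

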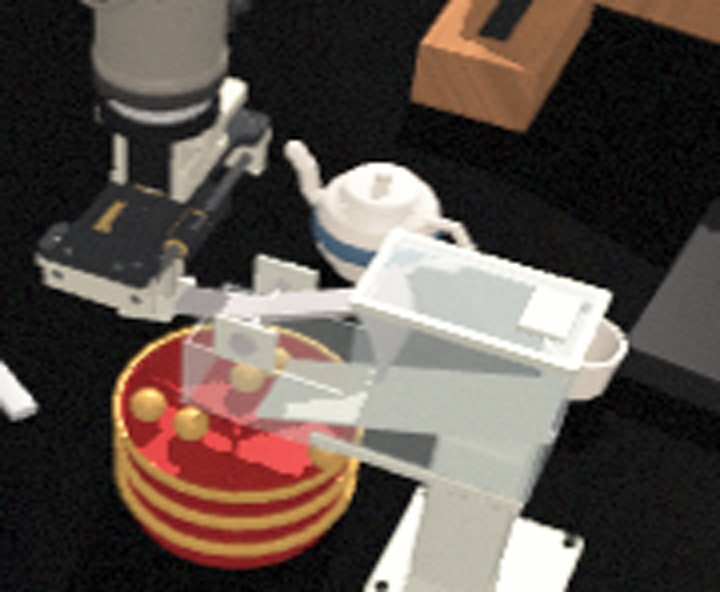

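Emit:
{"name": "arm_command", "arguments": {
  "targets": [
    {"x":0,"y":0,"z":0.5,"roll":0},
    {"x":0,"y":0,"z":1.2,"roll":0},
    {"x":0,"y":0,"z":1.9,"roll":0},
    {"x":0,"y":0,"z":2.6,"roll":0},
    {"x":0,"y":0,"z":3.3,"roll":0},
    {"x":0,"y":0,"z":4.0,"roll":0},
    {"x":0,"y":0,"z":5.5,"roll":0},
    {"x":0,"y":0,"z":7.5,"roll":0}
  ]
}}

```text
time: 15.23
tool_pos: [508.4, -46.2, 272.5]
tcp_rot: [-3.14, 0.004, 0.108]
contact_force: [-0.2, 0.3, 0.2]
grip_width: 0.5
```

Emit:
{"name": "arm_command", "arguments": {
  "targets": [
    {"x":-1,"y":0,"z":3,"roll":0},
    {"x":-2,"y":-1,"z":6,"roll":0},
    {"x":-3,"y":-4,"z":7,"roll":0},
    {"x":-4,"y":-7,"z":7,"roll":0},
    {"x":-5,"y":-10,"z":7,"roll":0},
    {"x":-6,"y":-13,"z":7,"roll":0},
    {"x":-7,"y":-16,"z":7,"roll":0},
    {"x":-8,"y":-19,"z":7,"roll":0}
  ]
}}

```text
time: 15.9
tool_pos: [428.5, -237.6, 343.3]
tcp_rot: [-3.141, 0.0, 0.108]
contact_force: [0.9, -0.4, 0.0]
grip_width: 0.5
```

Emit:
{"name": "arm_command", "arguments": {
  "targets": [
    {"x":-2,"y":-3,"z":0,"roll":0},
    {"x":-4,"y":-6,"z":0,"roll":0},
    {"x":-4,"y":-9,"z":0,"roll":0},
    {"x":-4,"y":-12,"z":0,"roll":0},
    {"x":-4,"y":-14,"z":0,"roll":0},
    {"x":-4,"y":-14,"z":0,"roll":0},
    {"x":-4,"y":-14,"z":0,"roll":0},
    {"x":-4,"y":-14,"z":0,"roll":0}
  ]
}}

```text
time: 16.57
tool_pos: [389.4, -375.7, 343.0]
tcp_rot: [-3.141, 0.0, 0.108]
contact_force: [0.6, 0.0, 0.1]
grip_width: 0.3
```

```bash
python3 lk2.py p4; python3 tm.py tm3; python3 - <<'E'
from m import *
cv2.imwrite("pics/endt.png",bot.capture("top")["img"]);cv2.imwrite("pics/ends.png",bot.capture("scene")["img"])
E
```

```text
[ 389.5 -375.4  343.2] [ 0.1 -0.3  0.6] 16.6167
top [576.4 -38.4] 32 0.75
scene [575.1 -39.8] 31 0.66
```

View pics/p4.png

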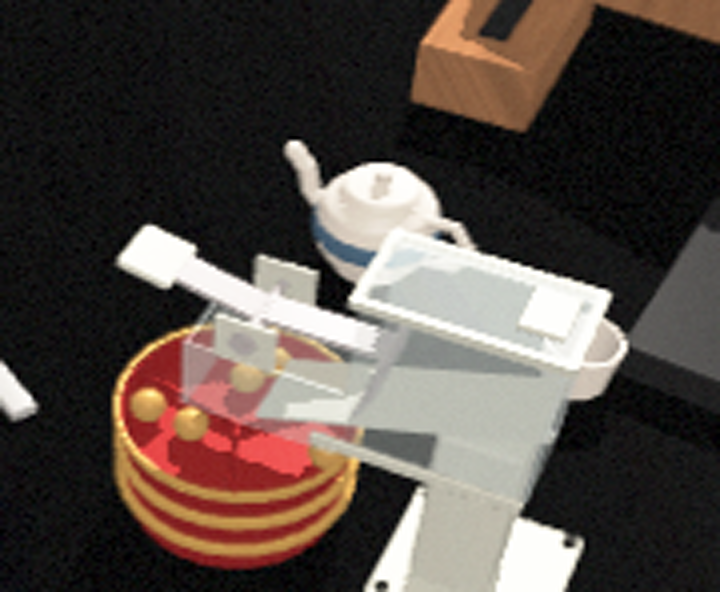

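View pics/endt.png

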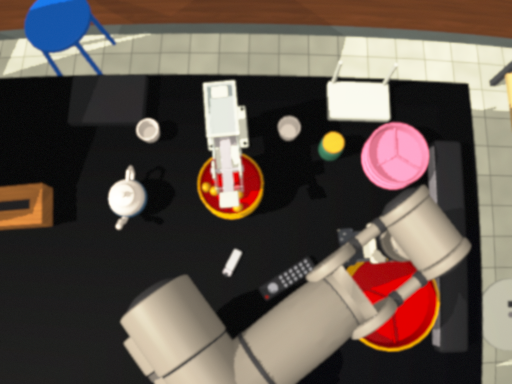

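View pics/ends.png

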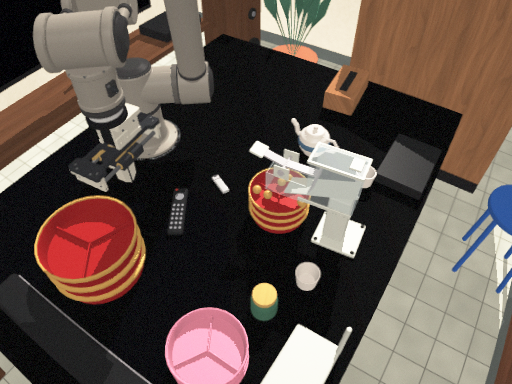

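```bash
python3 -c "
from plant import bot
print(bot.close_job())"
```

```text
the job is handed in; nothing more can be done
None
```

The tray stands under the outlet with all five candies in its top tier, and the job was handed in at about 17 s of the 69 s allowed.

- **Push:** I chose the smaller red tray, not the pink or the large red one, and pushed it about 220 mm with two fingers in two strokes. The force readings stayed at 4 N or less.
- **Press:** I pressed the lever pad with closed fingers to nearly the stop (about 5–6 N), held it until all five candies had dropped, then let it back up.

**Last checks:**
- **Tray position:** its centre measured (576.4, -38.4) mm in the top view and (575.1, -39.8) mm in the scene view. The outlet is estimated at (575, -39) mm.
- **Candies and gate:** the last scene pictures show five candies in the top tier, the hopper empty and the lever back in its rest position.
- **Other objects:** they look to be where they were at the start, judged by eye; I did not re-measure them. The robot is well clear and touching nothing.

**Disagreements:**
- **Outlet estimate:** the two cameras differed by about 3.5 mm in y on where the outlet is, so I used the joint fit.
- **Hopper corners:** the front top corners of the hopper did not match the stated size by a few pixels, and the robust fit gave them less weight.

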